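Slide the cart rail home under the jig's spring hold-down

ROBOT

A 7-joint arm with a two-finger parallel gripper is mounted at the origin on the work surface. World frame = base frame: x ahead of the robot, y to its left, z up, the work surface at z = 0. Lengths are in m, angles in rad, forces in N, time in s.
With the tool pointing down it reaches from about 0.425 to 0.875 m from the base axis. Payload 8.4 kg.
Tool frame: the origin (TCP) lies at the very end of the fingers, on their centre line; the grasp point (between the pads) lies 19 mm behind it; z points along the fingers, y is the direction in which the jaws open and shut (so a half turn about z gives the same grasp; the last joint's range is limited). The gripper opens to 87 mm and grips with 3 to 60 N. Pads are 19 mm wide; open, the fingers measure 117 mm over their backs; the gripper's body (75 mm by 190 mm) begins 51 mm behind the grasp point.
Start: joints at [1.023, 0.333, 0.04, 1.465, -0.013, 1.343, -0.059], TCP at [0.282, -0.586, 0.223] pointing down, gripper open.
Joint ranges: [-2.58, 2.58], [-0.38, 2.09], [-1.3, 1.39], [0.25, 2.4], [-1.5, 4.64], [0.08, 2.09], [-2.65, 2.65]. Speed limits (rad/s): [2.22, 2.22, 2.79, 2.79, 3.14, 3.14, 3.14].

INTERFACE

Orientations are given as a rotation vector (axis times angle).
In Python, from plant import robot gives the robot as it stands. The module is installed in compiled form; this text tells all that it offers.
- The arm moves only by the shell command python3 -m crank 'ROWS' [FORCE]. ROWS is a JSON object of lists of equal length, an entry for each row: "turn": the turn, a rotation vector about the tool's x, y, z in rad, a list of three; "dp": the shift along the tool's x, y, z in mm, a list of three; "grip": the finger opening in mm, from 0 to 87. A call has 1 to 12 rows; each row is the pose to reach, as a shift and turn from the pose commanded when the call began, along the tool's axes at that moment; what a row does not reach only later rows make up. A row lasts 1/12 s, in which the tool goes at most 41.7 mm and 7.16 degrees, less where a joint would pass 70% of its speed; a pose out of reach is approached as far as the arm can. A call with a gripper value outside its range is refused whole. The fingers move at their own pace and stop on an object; FORCE is the grip in N (left out, the last holds). Time passes only in rows, so rows that repeat a pose let the fingers close. It gives the time, the measured TCP pose, the force and the opening at its end, in the units of the state.
- robot.state(): the state, without advancing time (a new reading comes with each control period).
- robot.get_image(name): name is "scene" or "top" or "wrist"; returns (picture, depth): 384x512x3 uint8, red, green, blue; 384x512 float32, m along the optical axis (not along the pixel's ray), 0 where there is no reading.
- robot.camera_params(name): a dict with "vfov" (degrees; the focal length in pixels is half the picture's height over the tangent of half this angle, whatever the lens; pixels are square), "cx", "cy" (the principal point, pixels), "R" (3x3) and "t" (3): a world point X has camera coordinates R X + t; the wrist camera has in their place "tool_from_camera" (4x4, takes a point from camera to tool coordinates, whose origin is the TCP and whose axes are the flange's). Camera axes: x right, y down, z forward; pixel columns grow to the right and rows downward; lengths in m; the calibration is good to about 2 mm. A picture is of the moment at which its call begins: read the wrist's pose just before it. camera_params takes no time and is no camera call.
- robot.close_job(): hands the job in, once; it reports no verdict.
The state is a dict: "clock": time; "joints": joint angles; "dq": joint speeds; "tau": joint torques, N m; "position": TCP position; "tcp_rot": TCP orientation; "contact_force": force on the tool from outside, world axes, zero at the start; "moment": the same for the moment, N m; "finger_gap": finger opening in m.
Only numpy, scipy, OpenCV 4.12 (cv2) and the standard library are available. Lean on these libraries where they do the work, as an engineer would, in place of code of your own. Each camera call takes 0.05 s, during which the arm holds its last target. There are 200 camera calls.

TASK

The wooden rail blank lying in the channel of the drilling jig has to be brought into drilling position. With your fingertips on top of it, press it down hard onto the bed and, keeping it pressed, slide it along the channel so that its front end passes under the leaf-spring hold-down and comes right up against the end stop; then take your hand away. Do not pick the blank up, do not touch the spring yourself, and leave everything else where it lies.

Things in the scene. Friction and masses are not known exactly. Their poses are not given: they have to be found in the camera images.
- jig: Drilling jig screwed to the bench: plywood base 425 x 155 x 18 mm with a straight open-topped channel, 39 mm wide, between wooden guide strips 25 mm wide with tops at z = 32 mm. Origin: underside of the base, below the channel's centre line; x along the channel in the feed direction (to the end stop), y across, z up. Base spans x -240 to 185, y -50 to 105 mm.
- bed: The channel's slick grey laminate floor, 400 x 39 mm, its top at z = 20 mm in the jig's frame; from x = -240 to +160 mm. Axes as the jig.
- stop (a point): Middle of the end stop's face that the blank's end must meet: jig x = 160 mm, on the channel's centre line, at half the blank's height (z = 27.5 mm). Axes as the jig: x is the feed direction. The stop block is dark wood, 22 mm long, top at z = 42.5 mm.
- bush_plate (a point): Top centre of the aluminium bush plate that bridges the channel just before the end stop: jig x = 130 mm, z = 48 mm. It spans x 113 to 147 mm and 92 mm across; two drill bushes on it rise to z = 53 mm. Its underside is at z = 38 mm: the blank's front end goes under it with 3 mm to spare.
- spring_lip (a point): Front edge of the steel leaf spring's upturned lip, where the blank goes in: jig x = 39.5 mm, z = 42.5 mm. The leaf is 26 mm wide, rooted on the bush plate, and dips towards the infeed: its lowest bend is 23 mm beyond the lip (jig x = 62.5 mm) and at rest hangs about 13 mm above the bed, so the 15 mm blank has to wedge it up.
- spring (a joint): How far the leaf spring is bent up, rad: 0 at rest, about 0.04 when the blank lies under it. It pushes down on the blank with about 3 to 6 N and drags on it. Fingertips driving the blank from above slip if they press lightly; 12 to 20 N of downward push, kept up all the way, carries it through.
- blank: The rail blank: pale wooden bar 220 long x 36 wide x 15 mm thick, both ends rounded over, two pencil marks near its front end, about 85 g, loose, lying flat on the bed in the channel with its front end short of the spring. Origin at the centre of its underside; x along it towards the front end, z up.
- blank_nose (a point): Middle of the blank's front (leading) end face, half-way up: 110 mm ahead of its centre.
- blank_tail (a point): Middle of the blank's rear end face, half-way up: 110 mm behind its centre.
- blank_top (a point): Centre of the blank's top face, 35 mm above the bench when it lies on the bed, 3 mm above the guide strips.
- wheel_a: Loose toy wheel, disc 38 mm dia x 12 mm, on the jig's base beyond the channel. Leave alone. Origin: centre of its underside.
- wheel_b: A second such wheel, also on the jig's base. Leave alone.
- wedge: Dark wooden wedge bar 75 x 22 x 14 mm on the jig's base. Leave alone. Origin: centre of its underside.
- rail_done: A finished, drilled rail of the blank's size, lying on the bench beside the jig. Leave alone. Origin: centre of its underside.
- cart: Finished toy cart, 140 x 108 x 64 mm, on the bench. Leave alone. Origin: centre of its underside.
- hammer: Hammer lying on the bench on the near side of the jig, 265 mm long, up to 25 mm high. Leave alone. Origin: under the handle, 100 mm from the head.
- glue: White tub with a blue lid, 58 mm dia x 70 mm high, on the bench. Leave alone. Origin: centre of its underside.
Not all that is in view belongs to the job. Leave any blue, pink or turquoise look-alike of the blank alone.

How it is judged:
By the outcome, as a careful person would: the job done as asked, in the order asked, and still so for the second after the job is handed in, with the robot touching nothing.
It also fails if it takes over 58 s, if anything falls off the work surface, if the arm or the gripper's body presses on something with over 40 N, if the wrist force passes 120 N, or if a joint passes its speed limit or range.

## Working session

There is one attempt and no reset: what is moved stays moved. The work goes in short steps, Python scripts to look and compute and a shell command to move; the robot and the scene stay as the last step left them, time stands still between calls to the robot, and variables do not carry over. Pictures are saved under pics/ and viewed, about 8 in all and at most 12, crops included, and the job is handed in when it is done.

```bash
mkdir -p pics; cat > h.py <<'E'
import numpy as np, cv2
from plant import robot
from scipy.spatial.transform import Rotation as Ro
def grab(n):
    s=robot.state(); im,d=robot.get_image(n); p=robot.camera_params(n)
    np.savez(f'{n}.npz',im=im,d=d,pos=s['position'],rot=s['tcp_rot']); return s,im,d,p
def cam(n):
    p=robot.camera_params(n); f=192/np.tan(np.radians(p['vfov'])/2); return p,f
def w(n,u,v,z=None):
    p,f=cam(n); q=np.load(f'{n}.npz')
    r=np.array([(u-p['cx'])/f,(v-p['cy'])/f,1.])
    if 'R' in p: R=np.array(p['R']).T; c=-R@np.array(p['t'])
    else:
        T=np.array(p['tool_from_camera']); Rt=Ro.from_rotvec(q['rot']).as_matrix(); R=Rt@T[:3,:3]; c=Rt@T[:3,3]+q['pos']
    r=R@r
    k=(z-c[2])/r[2] if z is not None else q['d'][int(round(v)),int(round(u))]
    return c+k*r
def save(im,name): cv2.imwrite('pics/'+name,cv2.cvtColor(im,cv2.COLOR_RGB2BGR))
E
python3 - <<'E'
from h import *
for n in ('scene','top'):
    s,im,d,p=grab(n); save(im,n+'0.png'); print(n,p)
print(robot.state())
E
```

```text
scene {'vfov': 46.778285867618116, 'cx': 255.7773879487374, 'cy': 193.34261447350744, 'R': array([[ 0.16951409,  0.98548283,  0.00941099],
       [ 0.5345067 , -0.08391001, -0.84098853],
       [-0.82799008,  0.14758964, -0.5409711 ]]), 't': array([-0.17453485, -0.19428825,  1.73444371])}
top {'vfov': 54.229936864983756, 'cx': 259.23380542820735, 'cy': 191.64777365674954, 'R': array([[-0.021263  , -0.99975909,  0.00544464],
       [-0.99804698,  0.02090601, -0.05886561],
       [ 0.05873761, -0.00668567, -0.99825107]]), 't': array([0.10000642, 0.51568926, 1.17805962])}
{'clock': 0.1, 'joints': array([ 1.02280785,  0.33384158,  0.03987594,  1.46618998, -0.01342701,
        1.34330947, -0.05847559]), 'dq': array([-2.10999654e-03, -1.49843710e-03, -1.62739030e-03, -2.42800135e-03,
       -5.73310402e-04, -2.07534182e-03,  8.54026720e-06]), 'tau': array([ 4.58389914e-03, -6.57807755e+01,  1.34039316e+00, -4.04711473e+01,
       -5.95932011e-02,  4.09148214e-02,  5.05453522e-05]), 'position': array([ 0.28181376, -0.58525028,  0.22174389]), 'tcp_rot': array([-3.06143854e+00, -6.98736686e-01,  6.29557541e-04]), 'contact_force': array([-0.13754665,  0.08362608, -0.51510787]), 'moment': array([-0.00286151,  0.00112742, -0.01286186]), 'finger_gap': 0.08726819487550401}
```

View pics/top0.png

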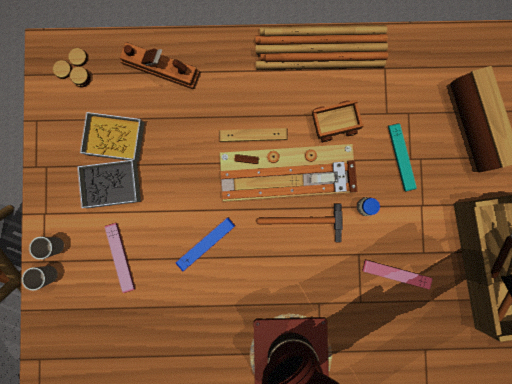

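View pics/scene0.png

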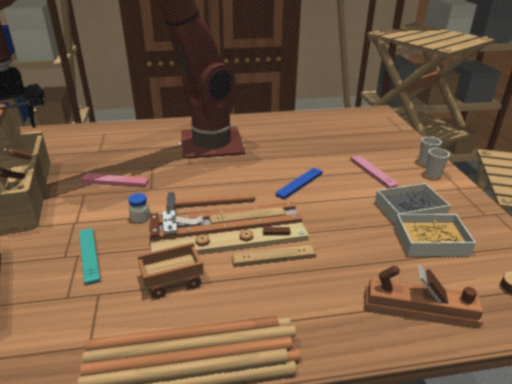

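The top view shows the jig at px (220-355, 145-205), with the bush plate near (340,177). The feed runs to image right, which is world -y. Possible blanks:
- pale bar in the channel, about (270,182): chosen
- finished rail (253,134)
- blue bar (206,244)
- pink bars (119,257) and (398,274)
- turquoise bar (402,157)

I'll check the choice in a close crop.

```bash
python3 - <<'E'
from h import *
im=np.load('top.npz')['im'][140:215,212:362]
save(cv2.resize(im,None,fx=5.3,fy=5.3,interpolation=cv2.INTER_CUBIC),'crop1.png')
# jig base corners at z=.018
E
```

```text
(no output)
```

View pics/crop1.png

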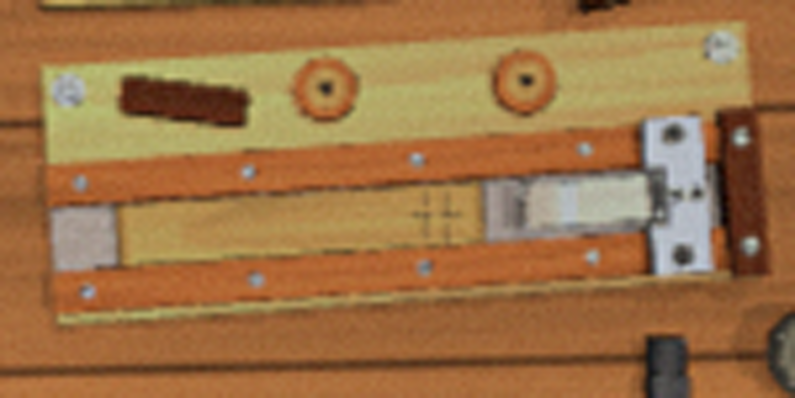

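The crop shows a pale bar with two pencil marks in the channel. Its tail is at crop (120,235) and its nose at (485,211), short of the spring lip at about (505,205). This is the blank.

```bash
python3 - <<'E'
from h import *
P=lambda u,v,z:w('top',212+(u+.5)/5.3-.5,140+(v+.5)/5.3-.5,z)
pts=dict(tail=(120,235,.035),nose=(485,211,.035),cornTL=(42,66,.018),cornTR=(746,22,.018),cornBL=(57,323,.018),bed0=(50,238,.02),stop=(722,193,.0425),lip=(503,207,.0425),plateTL=(642,120,.048),plateBL=(654,272,.048),plateTR=(702,117,.048),plateBR=(712,270,.048))
Q={k:P(*v) for k,v in pts.items()}
for k in Q: print(k,Q[k].round(4))
d=Q['nose']-Q['tail'];print('blank',np.linalg.norm(d),np.degrees(np.arctan2(d[1],d[0])))
e=Q['cornTR']-Q['cornTL'];print('jig',np.linalg.norm(e),np.degrees(np.arctan2(e[1],e[0])))
x=e/np.linalg.norm(e);x[2]=0;y=np.array([-x[1],x[0],0])
c=(Q['plateTL']+Q['plateBL']+Q['plateTR']+Q['plateBR'])/4
for nm,o in (('plate',c-x*.13),('cTL',Q['cornTL']+.24*x-.105*y),('cTR',Q['cornTR']-.185*x-.105*y),('cBL',Q['cornBL']+.24*x+.05*y)):
  print(nm,o.round(4))
o=c-x*.13
for k in Q: print(k,((Q[k]-o)@x*1000).round(1),((Q[k]-o)@y*1000).round(1))
s=robot.state();R=Ro.from_rotvec(s['tcp_rot']).as_matrix();print(R.round(3))
E
```

```text
tail [0.5423 0.167  0.035 ]
nose [ 0.5521 -0.0491  0.035 ]
cornTL [0.6467 0.2132 0.018 ]
cornTR [ 0.6649 -0.2122  0.018 ]
cornBL [0.4918 0.2065 0.018 ]
bed0 [0.5426 0.2097 0.02  ]
stop [ 0.5591 -0.1881  0.0425]
lip [ 0.5535 -0.0588  0.0425]
plateTL [ 0.6026 -0.1412  0.048 ]
plateBL [ 0.5131 -0.1453  0.048 ]
plateTR [ 0.6036 -0.1765  0.048 ]
plateBR [ 0.5136 -0.1793  0.048 ]
blank 0.21631491328902122 -87.41830850504093
jig 0.4257626030733768 -87.55856037967386
plate [ 0.5527 -0.0307  0.048 ]
cTL [ 0.5521 -0.0311  0.018 ]
cTR [ 0.5521 -0.0319  0.018 ]
cBL [ 0.5519 -0.0311  0.018 ]
tail -197.9 -1.9
nose 18.4 -1.4
cornTL -239.6 104.4
cornTR 186.1 104.4
cornBL -239.6 -50.8
bed0 -240.6 0.2
stop 157.5 -0.3
lip 28.2 -0.3
plateTL 112.5 45.2
plateBL 112.8 -44.4
plateTR 147.9 44.7
plateBR 146.8 -45.4
[[ 0.901  0.434 -0.001]
 [ 0.434 -0.901  0.001]
 [-0.    -0.001 -1.   ]]
```

Jig origin is about (0.552, -0.031) with heading -87.5°, and four independent estimates agree within 1 mm. The blank's centre is at about jig x = -90, so it needs about 140 mm of feed. I'll press with closed fingers, jaw axis along the channel, from jig x = -150 to about -10, which stays well short of the lip at 39.5.

```bash
python3 -m crank '{"turn":[[0,0,0.1],[0,0,0.2],[0,0,0.3],[0,0,0.405],[0,0,0.405],[0,0,0.405],[0,0,0.405],[0,0,0.405],[0,0,0.405],[0,0,0.405],[0,0,0.405],[0,0,0.405]],"dp":[[15,-14,0],[40,-38,0],[66,-63,0],[92,-88,0],[118,-113,0],[144,-138,0],[170,-163,0],[196,-188,0],[222,-213,0],[248,-238,0],[272,-260,0],[272,-260,0]],"grip":[0,0,0,0,0,0,0,0,0,0,0,0]}' 20
cat > rel.py <<'E'
from h import *
import sys
# usage: jigx jigy z(mm): shift in tool axes
s=robot.state();R=Ro.from_rotvec(s['tcp_rot']).as_matrix()
a=np.radians(-87.5);x=np.array([np.cos(a),np.sin(a),0]);y=np.array([-x[1],x[0],0]);o=np.array([.552,-.0312,0])
p=s['position']-o
print('t',s['clock'],'jig',(p@x*1e3).round(1),(p@y*1e3).round(1),'z',(p[2]*1e3).round(1),'F',s['contact_force'].round(1),'gap',s['finger_gap'])
W=np.c_[x,y,[0,0,1]]; print('turn needed',Ro.from_matrix(R.T@np.c_[y,x,[0,0,-1]]).as_rotvec().round(4))
if len(sys.argv)>3:
    j=np.array(list(map(float,sys.argv[1:4])))/1e3; t=o+j[0]*x+j[1]*y+np.array([0,0,j[2]])
    print('dp',(R.T@(t-s['position'])*1e3).round(1))
E
python3 rel.py -150 -1 120; python3 -c "from plant import robot;print(robot.state()['joints'])"
```

```text
clock: 1.1
position: [0.4168, -0.2268, 0.2226]
tcp_rot: [-3.139, -0.082, -0.001]
contact_force: [0.6, -0.2, 0.1]
finger_gap: 0.0153
t 1.1 jig 189.5 -143.6 z 222.6 F [ 0.6 -0.2  0.1] gap 0.015265693727951102
turn needed [-0.0017 -0.0009  0.0084]
dp [ 145.4 -338.1  103.3]
[ 0.61062141 -0.01336304 -0.20176372  1.86523175 -0.0047594   1.28936193
 -1.1085167 ]
```

```bash
python3 -m crank '{"turn":[[0,0,0.008],[0,0,0.008],[0,0,0.008],[0,0,0.008],[0,0,0.008],[0,0,0.008],[0,0,0.008],[0,0,0.008],[0,0,0.008],[0,0,0.008],[0,0,0.008],[0,0,0.008]],"dp":[[10,-20,0],[25,-52,5],[39,-86,15],[54,-120,25],[68,-155,35],[82,-190,45],[97,-224,60],[111,-258,75],[126,-292,90],[138,-322,100],[146,-338,103],[146,-338,103]],"grip":[0,0,0,0,0,0,0,0,0,0,0,0]}'
python3 -m crank '{"turn":[[0,0,0]],"dp":[[0,0,0]],"grip":[0]}'
python3 - <<'E'
from h import *
s,im,d,p=grab('wrist'); save(im,'wr1.png'); print(p,s['joints'])
E
python3 rel.py -150 0 45
```

```text
clock: 2.1
position: [0.545, 0.1154, 0.1181]
tcp_rot: [-3.138, -0.065, 0.003]
contact_force: [-1.5, 0.7, -0.2]
finger_gap: 0.0005
clock: 2.18
position: [0.545, 0.1115, 0.1188]
tcp_rot: [-3.141, -0.06, 0.002]
contact_force: [-0.1, -0.2, -0.4]
finger_gap: 0.0007
{'vfov': 70.58905279928545, 'cx': 250.24889486510347, 'cy': 193.20121299994955, 'tool_from_camera': array([[ 3.08040888e-04, -9.60647831e-01, -2.77769058e-01,
         7.64212262e-02],
       [ 9.99999915e-01,  2.19715469e-04,  3.49108983e-04,
         9.52740191e-04],
       [-2.74340628e-04, -2.77769142e-01,  9.60647817e-01,
        -1.61382343e-01],
       [ 0.00000000e+00,  0.00000000e+00,  0.00000000e+00,
         1.00000000e+00]])} [ 0.16892773  0.26943301 -0.51893543  1.79937153  0.14678114  1.11257084
 -1.93265425]
t 2.2333 jig -141.5 -0.7 z 119.1 F [0.2 0.5 0.4] gap 0.0005556084886867117
turn needed [ 0.0003  0.0011 -0.0077]
dp [ 0.8 -8.6 74.1]
```

View pics/wr1.png

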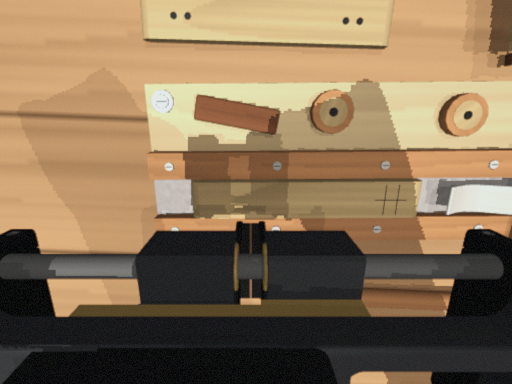

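The wrist view shows the blank from the tail edge at (192,198) to the nose edge at (417,198), rows 180-216. The pencil marks are at (390,198), the spring lip is near (450,200), and the closed fingers are at column 250.

```bash
python3 - <<'E'
from h import *
a=np.radians(-87.5);x=np.array([np.cos(a),np.sin(a),0]);y=np.array([-x[1],x[0],0]);o=np.array([.552,-.0312,0])
for k,u,v,z in (('tail',192,198,.033),('nose',417,198,.033),('lip',449,205,.0425),('top',300,180,.035),('bot',300,216.5,.035),('bed0',155,196,.02),('stripT',151,152,.032)):
    q=w('wrist',u,v,z)-o;print(k,(q@x*1e3).round(1),(q@y*1e3).round(1))
E
```

```text
tail -197.4 -0.5
nose 17.1 -1.6
lip 41.7 -5.6
top -95.6 17.1
bot -94.0 -19.1
bed0 -237.3 -2.2
stripT -232.2 43.4
```

```bash
python3 -m crank '{"turn":[[0,0,-0.008],[0,0,-0.008],[0,0,-0.008],[0,0,-0.008],[0,0,-0.008],[0,0,-0.008],[0,0,-0.008]],"dp":[[0,-5,10],[0,-9,30],[0,-9,50],[0,-9,65],[0,-9,74],[0,-9,74],[0,-9,74]],"grip":[0,0,0,0,0,0,0]}'; python3 rel.py -150 0 35
```

```text
clock: 2.82
position: [0.5449, 0.1191, 0.0456]
tcp_rot: [3.141, 0.067, -0.001]
contact_force: [0.8, 0.1, 1.0]
finger_gap: 0.0004
t 2.8167 jig -150.4 -0.5 z 45.6 F [0.8 0.1 1. ] gap 0.0004091782643577386
turn needed [ 0.0002  0.0004 -0.0007]
dp [ 0.5  0.4 10.6]
```

```bash
python3 -m crank '{"turn":[[0,0,0],[0,0,0],[0,0,0],[0,0,0],[0,0,0]],"dp":[[0.5,0,4],[0.5,0,8],[0.5,0,10],[0.5,0,11],[0.5,0,11]],"grip":[0,0,0,0,0]}'; python3 rel.py -150 0 35
```

```text
clock: 3.23
position: [0.5459, 0.1197, 0.0355]
tcp_rot: [3.141, 0.069, 0.001]
contact_force: [-2.9, -0.7, 8.2]
finger_gap: 0.0003
t 3.2333 jig -151.0 0.5 z 35.5 F [-2.9 -0.7  8.2] gap 0.0002939180188588463
turn needed [ 0.0004 -0.0008  0.    ]
dp [-0.5  1.   0.5]
```

```bash
python3 -m crank '{"turn":[[0,0,0],[0,0,0],[0,0,0]],"dp":[[0,0,0.5],[0,0,1],[0,0,1]],"grip":[0,0,0]}'; python3 rel.py -150 0 35
```

```text
clock: 3.48
position: [0.5461, 0.1197, 0.0354]
tcp_rot: [3.14, 0.069, 0.002]
contact_force: [-6.3, -2.3, 17.8]
finger_gap: 0.0007
t 3.4833 jig -151.0 0.7 z 35.4 F [-6.3 -2.3 17.8] gap 0.0006702207508805225
turn needed [ 0.0008 -0.0013  0.    ]
dp [-0.7  1.   0.4]
```

Contact at about 9 N/mm, now 17.8 N. I'll slide in small calls and watch the force.

```bash
python3 -m crank '{"turn":[[0,0,0],[0,0,0],[0,0,0],[0,0,0],[0,0,0],[0,0,0],[0,0,0],[0,0,0]],"dp":[[-0.3,1,0],[-0.5,3,0],[-0.5,6,0],[-0.5,9,0],[-0.5,12,0],[-0.5,14,0],[-0.5,15,0],[-0.5,15,0]],"grip":[0,0,0,0,0,0,0,0]}'; python3 rel.py -130 0 35
python3 - <<'E'
from h import *
s,im,d,p=grab('wrist'); save(im[150:260],'wr2.png')
E
```

```text
clock: 4.15
position: [0.5475, 0.1061, 0.0355]
tcp_rot: [-3.139, -0.069, -0.006]
contact_force: [0.6, 4.8, 9.6]
finger_gap: 0.0006
t 4.15 jig -137.4 1.5 z 35.5 F [0.6 4.8 9.6] gap 0.0005512500010572869
turn needed [-0.0017 -0.0041  0.0006]
dp [-1.5  7.4  0.5]
```

View pics/wr2.png

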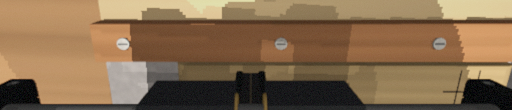

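```bash
cat > tail.py <<'E'
from h import *
import sys
a=np.radians(-87.5);x=np.array([np.cos(a),np.sin(a),0]);y=np.array([-x[1],x[0],0]);o=np.array([.552,-.0312,0])
for i in range(1,len(sys.argv),2):
    q=w('wrist',float(sys.argv[i]),float(sys.argv[i+1]),.034)-o;print((q@x*1e3).round(1),(q@y*1e3).round(1))
E
python3 tail.py 178 220; python3 rel.py
python3 - <<'E'
from h import *
im=np.load('wrist.npz')['im']; print(im[222,140:200:3].tolist())
E
```

```text
-182.9 12.8
t 4.2 jig -137.4 1.5 z 35.5 F [ 0.4  2.7 10.2] gap 0.0005345904460527429
turn needed [-0.0016 -0.0041  0.0007]
[[174, 167, 162], [176, 171, 165], [169, 162, 156], [96, 93, 90], [99, 94, 93], [100, 96, 92], [109, 103, 101], [105, 101, 98], [104, 100, 97], [106, 101, 98], [108, 104, 100], [109, 101, 100], [109, 103, 101], [107, 87, 60], [100, 85, 57], [104, 87, 60], [112, 94, 64], [110, 91, 63], [109, 90, 61], [107, 88, 60]]
```

The tail moved from -197.4 to -182.9 and the fingers 13.6 mm, so the blank is carried without slip. The press fell to 10 N, so I'll add depth as it goes.

```bash
python3 -m crank '{"turn":[[0,0,0],[0,0,0],[0,0,0],[0,0,0]],"dp":[[0,0,0.5],[0,0,0.9],[0,1,0.9],[0,2,0.9]],"grip":[0,0,0,0]}';python3 -m crank '{"turn":[[0,0,0],[0,0,0],[0,0,0],[0,0,0],[0,0,0]],"dp":[[0,2,0],[0,4,0],[0,6,0.1],[0,8,0.2],[0,9,0.2]],"grip":[0,0,0,0,0]}'; python3 rel.py -110 0 35
```

```text
clock: 4.53
position: [0.5478, 0.1056, 0.0354]
tcp_rot: [-3.138, -0.071, -0.008]
contact_force: [-1.5, 5.6, 15.5]
finger_gap: 0.0006
clock: 4.95
position: [0.5489, 0.0965, 0.0355]
tcp_rot: [-3.138, -0.071, -0.01]
contact_force: [-0.6, 5.2, 16.4]
finger_gap: 0.0004
t 4.95 jig -127.7 2.5 z 35.5 F [-0.6  5.2 16.4] gap 0.00037757738357771433
turn needed [-0.003  -0.0064  0.0015]
dp [-2.5 17.7  0.4]
```

```bash
python3 -m crank '{"turn":[[0,0,0],[0,0,0],[0,0,0],[0,0,0],[0,0,0],[0,0,0],[0,0,0]],"dp":[[-0.2,2,0.1],[-0.4,4,0.2],[-0.6,6,0.3],[-0.8,8,0.4],[-1,10,0.5],[-1.2,12,0.6],[-1.2,13,0.6]],"grip":[0,0,0,0,0,0,0]}'; python3 rel.py -110 0 35
python3 -m crank '{"turn":[[0,0,0],[0,0,0],[0,0,0],[0,0,0],[0,0,0],[0,0,0]],"dp":[[-0.2,2,0.1],[-0.4,4,0.2],[-0.6,6,0.3],[-0.8,8,0.4],[-1,10,0.5],[-1,10,0.5]],"grip":[0,0,0,0,0,0]}'; python3 rel.py -90 0 35
python3 - <<'E'
from h import *
s,im,d,p=grab('wrist'); r=im[222].astype(int); sat=r[:,0]-r[:,2]
print(sat[120:200:2].tolist())
E
```

```text
clock: 5.53
position: [0.5489, 0.084, 0.0354]
tcp_rot: [-3.137, -0.071, -0.012]
contact_force: [-0.8, 7.2, 19.8]
finger_gap: 0.0003
t 5.5333 jig -115.2 2.0 z 35.4 F [-0.8  7.2 19.8] gap 0.00034258583447754583
turn needed [-0.0034 -0.0078  0.0018]
dp [-2.   5.2  0.4]
clock: 6.03
position: [0.5489, 0.0755, 0.0354]
tcp_rot: [-3.136, -0.073, -0.014]
contact_force: [-0.7, 11.3, 22.4]
finger_gap: 0.0003
t 6.0333 jig -106.7 1.5 z 35.4 F [-0.7 11.3 22.4] gap 0.0002676468002928055
turn needed [-0.005  -0.009   0.0028]
dp [-1.6 16.7  0.3]
[12, 11, 12, 11, 14, 13, 12, 12, 12, 11, 12, 12, 13, 8, 8, 9, 9, 10, 9, 9, 8, 9, 9, 6, 11, 9, 9, 9, 9, 29, 47, 51, 47, 46, 48, 48, 49, 48, 49, 47]
```

Tail edge still at column 178, so no slip. The nose is now at the spring's low bend. The press is 22 N, so I'll stop adding depth.

```bash
python3 -m crank '{"turn":[[0,0,0],[0,0,0],[0,0,0],[0,0,0],[0,0,0],[0,0,0]],"dp":[[0,2,-0.2],[0,4,-0.3],[-0.2,6,-0.3],[-0.3,8,-0.3],[-0.3,10,-0.3],[-0.3,11,-0.3]],"grip":[0,0,0,0,0,0]}'; python3 rel.py -90 0 35
python3 - <<'E'
from h import *
s,im,d,p=grab('wrist'); r=im[222].astype(int); sat=r[:,0]-r[:,2]
print(120+np.argmax(sat[120:220]>25)); save(im,'wr3.png')
E
```

```text
clock: 6.58
position: [0.5488, 0.0645, 0.0354]
tcp_rot: [-3.136, -0.073, -0.013]
contact_force: [-0.6, 11.8, 20.4]
finger_gap: 0.0005
t 6.5833 jig -95.7 0.9 z 35.4 F [-0.6 11.8 20.4] gap 0.0004947984641450778
turn needed [-0.0048 -0.0084  0.003 ]
dp [-1.   5.7  0.4]
178
```

```bash
python3 -m crank '{"turn":[[0,0,0],[0,0,0],[0,0,0],[0,0,0],[0,0,0],[0,0,0],[0,0,0],[0,0,0]],"dp":[[0,2,0],[0,4,0],[0,6,0],[0,8,0],[0,10,0],[0,12,0],[0,14,0],[0,15,0]],"grip":[0,0,0,0,0,0,0,0]}'; python3 rel.py -70 0 35
python3 - <<'E'
from h import *
s,im,d,p=grab('wrist'); r=im[222].astype(int); sat=r[:,0]-r[:,2]
print(120+np.argmax(sat[120:220]>25)); save(im,'wr3.png')
E
```

```text
clock: 7.3
position: [0.5495, 0.0495, 0.0354]
tcp_rot: [-3.136, -0.073, -0.013]
contact_force: [-0.9, 12.4, 21.0]
finger_gap: 0.0003
t 7.3 jig -80.7 1.0 z 35.4 F [-0.9 12.4 21. ] gap 0.0002913357799547284
turn needed [-0.0046 -0.0083  0.003 ]
dp [-1.  10.7  0.3]
178
```

View pics/wr3.png

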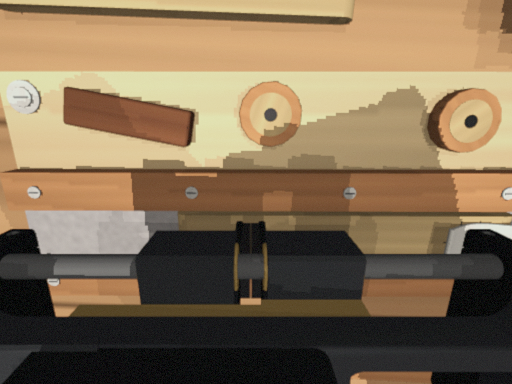

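Tail edge is at column 178, unchanged, and the blank's front is under the spring at right (470,230). Continuing.

```bash
python3 -m crank '{"turn":[[0,0,0],[0,0,0],[0,0,0],[0,0,0],[0,0,0],[0,0,0],[0,0,0],[0,0,0],[0,0,0],[0,0,0]],"dp":[[0,2,0],[0,4,0],[0,6,0],[0,8,-0.1],[0,10,-0.1],[0,12,-0.1],[0,14,-0.1],[0,16,-0.1],[0,18,-0.1],[0,20,-0.1]],"grip":[0,0,0,0,0,0,0,0,0,0]}'; python3 rel.py
python3 -m crank '{"turn":[[0,0,0],[0,0,0],[0,0,0],[0,0,0],[0,0,0],[0,0,0],[0,0,0],[0,0,0],[0,0,0],[0,0,0]],"dp":[[0,2,0],[0,4,0],[0,6,0],[0,8,0],[0,10,0],[0,12,0],[0,14,0],[0,16,0],[0,18,0],[0,20,0]],"grip":[0,0,0,0,0,0,0,0,0,0]}'; python3 rel.py
python3 - <<'E'
from h import *
s,im,d,p=grab('wrist'); r=im[222].astype(int); sat=r[:,0]-r[:,2]
print(120+np.argmax(sat[120:220]>25))
E
```

```text
clock: 8.18
position: [0.5503, 0.0295, 0.0354]
tcp_rot: [-3.136, -0.073, -0.013]
contact_force: [-0.2, 11.7, 20.0]
finger_gap: 0.0004
t 8.1833 jig -60.7 0.9 z 35.4 F [-0.2 11.7 20. ] gap 0.00039743868526724146
turn needed [-0.0044 -0.0081  0.0032]
clock: 9.02
position: [0.5512, 0.0094, 0.0354]
tcp_rot: [-3.136, -0.073, -0.012]
contact_force: [-0.8, 12.1, 21.3]
finger_gap: 0.0009
t 9.0167 jig -40.6 1.0 z 35.4 F [-0.8 12.1 21.3] gap 0.0008564111181803289
turn needed [-0.0041 -0.008   0.0032]
178
```

```bash
python3 -m crank '{"turn":[[0,0,0],[0,0,0],[0,0,0],[0,0,0],[0,0,0],[0,0,0],[0,0,0],[0,0,0],[0,0,0]],"dp":[[0,2,-0.1],[0,4,-0.1],[0,6,-0.1],[0,8,-0.1],[0,10,-0.1],[0,12,-0.1],[0,14,-0.1],[0,16,-0.1],[0,17,-0.1]],"grip":[0,0,0,0,0,0,0,0,0]}'; python3 rel.py
python3 -m crank '{"turn":[[0,0,0],[0,0,0],[0,0,0]],"dp":[[0,1,0],[0,2,0],[0,3,0]],"grip":[0,0,0]}'; python3 rel.py
python3 - <<'E'
from h import *
s,im,d,p=grab('wrist'); r=im[222].astype(int); sat=r[:,0]-r[:,2]
print(120+np.argmax(sat[120:220]>25))
E
```

```text
clock: 9.82
position: [0.552, -0.0079, 0.0354]
tcp_rot: [-3.137, -0.073, -0.012]
contact_force: [-1.1, 12.8, 21.1]
finger_gap: 0.0004
t 9.8167 jig -23.3 1.0 z 35.4 F [-1.1 12.8 21.1] gap 0.00040455149385798365
turn needed [-0.0037 -0.0078  0.0029]
clock: 10.07
position: [0.5521, -0.0107, 0.0354]
tcp_rot: [-3.137, -0.074, -0.012]
contact_force: [-1.5, 11.9, 20.6]
finger_gap: 0.0003
t 10.0667 jig -20.5 1.0 z 35.4 F [-1.5 11.9 20.6] gap 0.00034620565159190406
turn needed [-0.0038 -0.0078  0.0032]
178
```

```bash
for i in 1 ; do python3 -m crank '{"turn":[[0,0,0],[0,0,0],[0,0,0]],"dp":[[0,1,0],[0,2,0],[0,3,0]],"grip":[0,0,0]}' >/dev/null; python3 rel.py|head -1
python3 -m crank '{"turn":[[0,0,0],[0,0,0]],"dp":[[0,1,0],[0,2,0]],"grip":[0,0]}'>/dev/null; python3 rel.py|head -1; done
python3 - <<'E'
from h import *
s,im,d,p=grab('wrist'); r=im[222].astype(int); sat=r[:,0]-r[:,2]
print(120+np.argmax(sat[120:220]>25))
E
```

```text
t 10.3667 jig -17.5 1.0 z 35.4 F [-0.2 11.6 21. ] gap 0.0003208452317108978
t 10.5333 jig -15.5 1.0 z 35.4 F [-0.2 12.2 21. ] gap 0.0004089035557312635
178
```

```bash
python3 -m crank '{"turn":[[0,0,0],[0,0,0]],"dp":[[0,1,0],[0,1.5,0]],"grip":[0,0]}' >/dev/null; python3 rel.py|head -1
python3 -m crank '{"turn":[[0,0,0],[0,0,0]],"dp":[[0,1,0],[0,1.5,0]],"grip":[0,0]}'>/dev/null; python3 rel.py|head -1
python3 - <<'E'
from h import *
s,im,d,p=grab('wrist'); r=im[222].astype(int); sat=r[:,0]-r[:,2]
print(120+np.argmax(sat[120:220]>25)); 
s,im,d,p=grab('top'); save(cv2.resize(im[150:215,262:362],None,fx=8,fy=8,interpolation=cv2.INTER_CUBIC),'top2.png')
E
```

```text
t 10.75 jig -14.0 1.0 z 35.4 F [-0.3 12.8 21.4] gap 0.00017928098563604097
t 10.9167 jig -12.4 1.0 z 35.4 F [-0.5 11.6 21. ] gap 0.00064763972747596
178
```

View pics/top2.png

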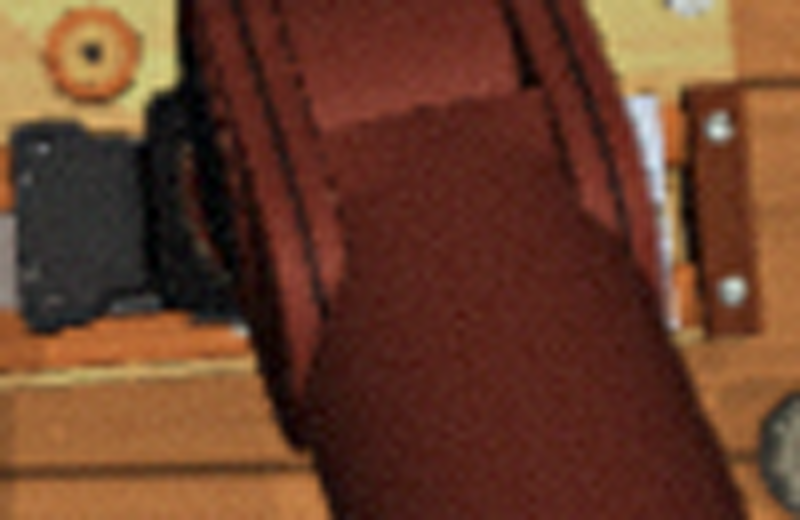

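The top crop shows the blank's pale nose between the plate and the stop at (675,205), with a thin dark line at (687,205), so it is very close. I'll go on in small steps until the force rises.

```bash
python3 -m crank '{"turn":[[0,0,0],[0,0,0]],"dp":[[0,0.5,0],[0,1,0]],"grip":[0,0]}' >/dev/null; python3 rel.py|head -1
python3 -m crank '{"turn":[[0,0,0],[0,0,0]],"dp":[[0,0.5,0],[0,1,0]],"grip":[0,0]}'>/dev/null; python3 rel.py|head -1
python3 - <<'E'
from h import *
s,im,d,p=grab('wrist'); r=im[222].astype(int); sat=r[:,0]-r[:,2]
print(120+np.argmax(sat[120:220]>25)); 
E
```

```text
t 11.1833 jig -11.5 1.0 z 35.4 F [-0.3 12.8 20.3] gap 0.0005788942535695288
t 11.35 jig -10.5 1.0 z 35.4 F [-1.2 11.6 21.3] gap 0.00011256334708915179
178
```

```bash
cat > edge.py <<'E'
from h import *
s,im,d,p=grab('wrist'); r=im[219:225].astype(float).mean(0); c=(r[:,0]-r[:,2])[165:190]; t=28
i=np.argmax(c>t); print('edge',165+i-1+(t-c[i-1])/(c[i]-c[i-1]))
E
python3 edge.py
python3 -m crank '{"turn":[[0,0,0],[0,0,0]],"dp":[[0,0.5,0],[0,1,0]],"grip":[0,0]}' >/dev/null; python3 rel.py|head -1; python3 edge.py
python3 -m crank '{"turn":[[0,0,0],[0,0,0]],"dp":[[0,0.5,0],[0,1,0]],"grip":[0,0]}'>/dev/null; python3 rel.py|head -1;python3 edge.py
```

```text
edge 177.64705882352942
t 11.6167 jig -9.5 1.0 z 35.4 F [-0.6 12.9 20.9] gap 0.0004256823746002747
edge 177.67441860465115
t 11.8333 jig -9.3 1.0 z 35.4 F [-0.6 15.8 21.3] gap 0.00027499039810953223
edge 177.71875
```

The TCP has stalled and the feed force is rising, so it has met the stop. One more small nudge to confirm.

```bash
python3 -m crank '{"turn":[[0,0,0],[0,0,0]],"dp":[[0,0.3,0.1],[0,0.6,0.1]],"grip":[0,0]}' >/dev/null; python3 rel.py|head -1; python3 edge.py
```

```text
t 12.05 jig -9.3 1.0 z 35.4 F [-1.2 16.4 21.7] gap 0.000452529407516931
edge 177.76
```

Stopped firmly against the end stop. Lifting straight up.

```bash
python3 -m crank '{"turn":[[0,0,0],[0,0,0],[0,0,0],[0,0,0],[0,0,0],[0,0,0],[0,0,0],[0,0,0],[0,0,0],[0,0,0]],"dp":[[0,0,-3],[0,0,-8],[0,0,-20],[0,0,-40],[0,0,-65],[0,0,-90],[0,0,-115],[0,0,-140],[0,0,-150],[0,0,-150]],"grip":[0,0,0,0,0,0,0,0,0,0]}'
python3 -m crank '{"turn":[[0,0,0],[0,0,0],[0,0,0],[0,0,0],[0,0,0],[0,0,0],[0,0,0],[0,0,0],[0,0,0]],"dp":[[0,-15,0],[0,-40,0],[0,-75,0],[0,-110,0],[0,-145,0],[0,-180,0],[0,-210,0],[0,-220,0],[0,-220,0]],"grip":[0,0,0,0,0,0,0,0,0]}'
python3 - <<'E'
from h import *
s,im,d,p=grab('top'); save(cv2.resize(im[140:215,212:362],None,fx=5.3,fy=5.3,interpolation=cv2.INTER_CUBIC),'top3.png'); print(s['contact_force'])
s,im,d,p=grab('wrist'); 
E
```

```text
clock: 12.93
position: [0.5503, -0.0283, 0.1849]
tcp_rot: [3.14, 0.067, 0.007]
contact_force: [0.1, 0.1, -0.1]
finger_gap: 0.0004
clock: 13.68
position: [0.5378, 0.1952, 0.1805]
tcp_rot: [-3.14, -0.077, 0.003]
contact_force: [0.6, -0.4, 1.0]
finger_gap: 0.0006
[ 0.61148858 -0.41775102  0.980207  ]
```

View pics/top3.png

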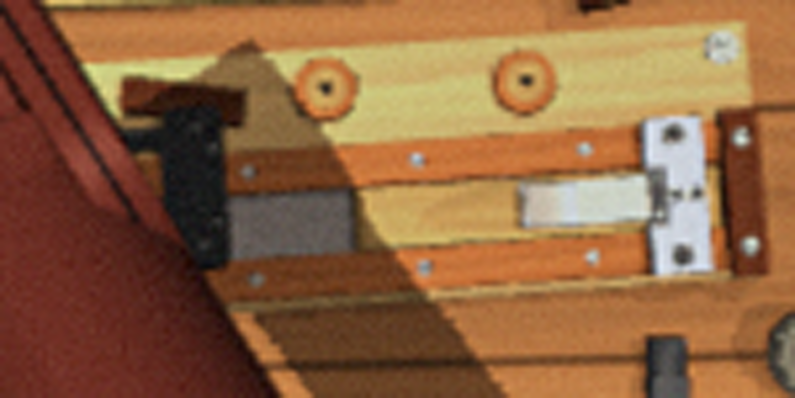

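The crop shows the blank under the spring, with its tail edge at (355,220). Its pale nose fills the gap between plate and stop at (715,193), and the wheels and wedge are where they were. Measuring the tail, then a check that nothing else moved.

```bash
python3 - <<'E'
from h import *
a=np.radians(-87.5);x=np.array([np.cos(a),np.sin(a),0]);o=np.array([.552,-.0312,0])
q=w('top',212+355.5/5.3-.5,140+220.5/5.3-.5,.033)-o;print('tail',q@x*1e3)
s,im,d,p=grab('scene'); save(cv2.resize(im[180:290,120:330],None,fx=3.8,fy=3.8,interpolation=cv2.INTER_CUBIC),'sc2.png')
E
```

```text
tail -59.10514198186298
```

View pics/sc2.png

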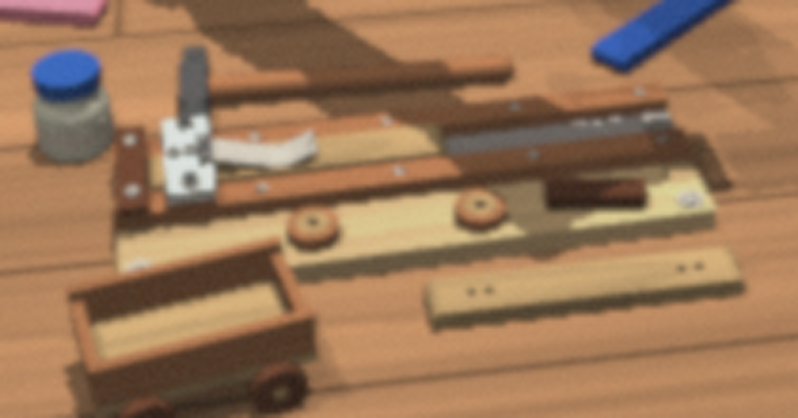

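The scene crop shows the blank flat in the channel under the spring at (300,150). Its nose is against the stop at (150,160), and the other objects look unmoved. The tail is at jig x = -59, against an expected -60. Handing in.

```bash
python3 -c "
from plant import robot
print(robot.state()['contact_force'],robot.state()['clock']); print(robot.close_job())"
```

```text
[-0.05224512 -1.19989494  0.2301187 ] 13.8333
the job is handed in; nothing more can be done
None
```

The blank is in drilling position: its front end is under the leaf spring and against the end stop. I pressed it down with closed fingertips and slid it about 140 mm along the channel, then lifted straight off and handed in at 13.8 s.

- **Press force:** it was mostly 16–22 N. It dipped to about 10 N early in the slide, before the nose reached the spring, and ran slightly above your 12–20 N guide after that.
- **No slip:** the blank's tail edge stayed at the same place in the wrist camera, relative to the fingers, from the first slide to the stop.
- **At the stop:** the fingers stalled at jig x = -9.3 mm and the feed force rose from 12 to 16 N.
- **Final check:** the tail measured jig x = -59 mm; -60 mm is expected when the nose is at the stop, and the camera calibration is good to about 2 mm. The wheels, wedge, finished rail, cart, hammer and glue looked unmoved.
- **Small deviations:** the fingertips drifted up to 2.5 mm off the channel's centre line during the slide and sprang forward about 6 mm as they lifted. They stayed clear of the spring throughout.

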